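Top a packing stack with the slotted shim plate

TASK

One of the two thin plates lying flush in the tray's channels has an open slot (a U shape), the other has two round holes. Slide the slotted plate along its channel until nearly half of it sticks out over the tray's front edge, grip it there by its sides, and lay it gently and flat on top of the packing stack, centred and lengthwise along the stack. Leave the plate with the holes where it is.

Things in the scene. Friction and masses are not known exactly. Their poses are not given: they have to be found in the camera images.
- slotted_plate: Plate to move: loose bare aluminium, 120 long (its x) x 54 wide (y) x 8 mm thick, about 0.13 kg, with a slot 16 mm wide and 50 mm deep open at the middle of its +x end (U shape). Origin: centre of its underside, z up. It lies in either of the tray's two channels, slotted end towards the front edge, 2 mm play each side, top flush with the rails. Centre of mass 5 mm behind the origin.
- plain_end (a point): Middle of the slotted plate's plain (-x) end face, at mid-thickness, where it can be pushed. Behind it 37 to 63 mm of channel floor is free for shut fingers. The plate's sides can be gripped only on what sticks out past the front edge: 35 to 50 mm out is right, above about 60 mm it tips off.
- drilled_plate: Plate to leave alone: same aluminium and same 120 x 54 x 8 mm outline, but with two round 17 mm through holes and no open slot. Origin: centre of its underside. It lies in the other channel.
- shim_tray: Black shim tray with grey rails, fixed, 190 long (its x) x 140 wide (y) x 48 mm high. Origin: centre of its underside on the bench, z up. Two channels run along its x, centred at y = +33 and -33 mm, 58 mm wide, floor 40 mm above the bench, rails 8 mm high, open at both ends.
- front_edge (a point): Middle of the tray's front edge (tray x = +95 mm, at the channel floor's height, 40 mm), over which plates are slid out. It faces roughly to the robot's right; beyond it (+x) is free space down to the bench. Axes as the tray's.
- packing_stack: Packing stack, fixed to the bench: a grey painted block 70 x 36 x 28 mm with two steel packers on it, each 80 long (its x) x 40 wide (y) x 8 mm. Origin: centre of its underside on the bench. The plate is larger: centred, it overhangs the stack by 20 mm at each end and 7 mm on each side.
- stack_top (a point): Centre of the stack's top face, 44 mm above the bench, axes as the stack's.
Things that resemble listed ones, but are neither listed nor needed, are in the scene too. Of the things that look like the packing_stack, the middle-sized one is meant. Leave any green look-alike of the slotted_plate alone.

How it is judged:
By the outcome, as a careful person would: the job done as asked, in the order asked, and still so for the second after the job is handed in, with the robot touching nothing.
It also fails if it takes over 48 s, if anything falls off the work surface, if the arm or the gripper's body presses on something with over 40 N, if the wrist force passes 120 N, or if a joint passes its speed limit or range.

ROBOT

A 6-joint arm with a two-finger parallel gripper is mounted at the origin on the work surface; the furniture and walls round the work are solid. World frame = base frame: x ahead of the robot, y to its left, z up, the work surface at z = 0. Lengths are in m, angles in degrees, forces in N, time in s.
With the tool pointing down it reaches from about 0.4 to 0.825 m from the base axis. Payload 7 kg.
Tool frame: the origin (TCP) lies at the very end of the fingers, on their centre line; the grasp point (between the pads) lies 19 mm behind it (r.hold_point_z is the distance from the TCP to the grasp point, in m); z points along the fingers, y is the direction in which the jaws open and shut (so a half turn about z gives the same grasp; the last joint's range is limited). The gripper opens to 88 mm and grips with 3 to 60 N. Pads are 19 mm wide; open, the fingers measure 130 mm over their backs; the gripper's body (78 mm by 193 mm) begins 47 mm behind the grasp point.
Start: joints at [93.455, 20.546, 0.682, 0, -70.136, -16.507], TCP at [0.152, 0.658, 0.227] pointing down, gripper open.
Joint ranges: [-176.03, 176.03], [-82.01, 121.73], [-58.28, 71.71], [-173.87, 95.51], [-174.79, -0.11], [-173.66, 173.66]. Speed limits (degrees/s): [136.94, 136.94, 172.46, 180, 180, 180].

INTERFACE

Orientations are given as [roll, pitch, yaw] about the fixed x, y, z axes, in that order (R = Rz(yaw) Ry(pitch) Rx(roll)).
In Python, from plant import r gives the robot as it stands. The module is installed in compiled form; this text tells all that it offers.
- The arm moves only by the shell command python3 -m inch 'ROWS' [FORCE]. ROWS is text: rows parted by semicolons, each of 7 numbers parted by spaces: the shift along the tool's x, y, z in m, then the turn, a rotation vector about the tool's x, y, z in rad, then the opening, from 0 (shut) to 1 (fully open). In form: tx ty tz ax ay az jaw; .... A call has 1 to 20 rows; each row shifts and turns the commanded pose from where the row before left it, along the tool's axes as they then stand; what a row does not reach is not made up. A row lasts 1/12 s, in which the tool goes at most 41.7 mm and 7.16 degrees, less where a joint would pass 70% of its speed; a pose out of reach is approached as far as the arm can. A call with a gripper value outside its range is refused whole. The fingers move at their own pace and stop on an object; FORCE is the grip in N (left out, the last holds). Time passes only in rows, so rows that do not move let the fingers close. It gives the time, the measured TCP pose, the force and the opening at its end, in the units of the state.
- r.get_state(): the state, without advancing time (a new reading comes with each control period).
- r.capture(name): name is "scene" or "top" or "wrist"; returns the picture (420x560x3 uint8, red, green, blue); there is no depth.
- r.camera_params(name): a dict with "vfov" (degrees; the focal length in pixels is half the picture's height over the tangent of half this angle, whatever the lens; pixels are square), "cx", "cy" (the principal point, pixels), "R" (3x3) and "t" (3): a world point X has camera coordinates R X + t. Camera axes: x right, y down, z forward; pixel columns grow to the right and rows downward; lengths in m; the calibration is good to about 2 mm. The wrist camera is an equidistant fisheye: a pixel r from the principal point sees the ray r / f radians off the axis. A picture is of the moment at which its call begins: read the wrist's pose just before it. camera_params takes no time and is no camera call; for the wrist camera it gives the pose at the moment of the call.
- r.close_job(): hands the job in, once; it reports no verdict.
Trained networks look in the newest picture that a camera, given by its name, has taken for a name from the list of things; names that differ only in an ending like _2 or _b are one class to them, and where a whole thing is asked for, a point or a joint stands for the part that bears it (a point fixed in the world has none). Each returns a list of dicts, best first, with "p" (0 to 1); they miss things now and then, are a little off and sometimes report something else, mostly with a low value. They report only what shows in the picture. A call takes as long as a camera call. They do not tell look-alikes from the thing itself.
- r.recognise(target, camera): "xy" ([column, row] in pixels, amid what is visible of it).
The state is a dict: "time_s": time; "joints": joint angles; "qd": joint speeds; "joint_torque": joint torques, N m; "tcp_pos": TCP position; "eef_rot": TCP orientation; "contact_force": force on the tool from outside, world axes, zero at the start; "moment": the same for the moment, N m; "gripper_width": finger opening in m.
Only numpy, scipy, OpenCV 4.12 (cv2) and the standard library are available. Lean on these libraries where they do the work, as an engineer would, in place of code of your own. Each camera call takes 0.05 s, during which the arm holds its last target.

## Working session

There is one attempt and no reset: what is moved stays moved. The work goes in short steps, Python scripts to look and compute and a shell command to move; the robot and the scene stay as the last step left them, time stands still between calls to the robot, and variables do not carry over. Pictures are saved under pics/ and viewed, and the job is handed in when it is done.

```bash
mkdir -p pics; ls; python3 - <<'E'
from plant import r
import cv2
print(r.get_state())
for n in ("scene","top","wrist"):
    im=r.capture(n); cv2.imwrite(f"pics/{n}0.png",im[:,:,::-1])
    p=r.camera_params(n); print(n,p)
    for t in ("slotted_plate","drilled_plate","shim_tray","packing_stack"):
        print(t,[(d['xy'],round(d['p'],2)) for d in r.recognise(t,n)])
print(r.hold_point_z)
E
```

```text
pics
{'time_s': 0.0, 'joints': array([ 9.34559031e+01,  2.05912462e+01,  6.33416123e-01, -2.24585390e-02,
       -7.01353874e+01, -1.65085872e+01]), 'qd': array([-0.07059919,  0.09777833, -0.05145893,  0.08610756,  0.00734164,
        0.01600873]), 'joint_torque': array([ 5.16867863e-05, -5.82704008e+01,  2.93071014e+01,  6.99741930e+00,
        7.19486197e-03, -1.48699041e-04]), 'tcp_pos': array([0.15232884, 0.65707661, 0.22561475]), 'eef_rot': array([ 1.79904625e+02, -6.24938800e-03, -1.30603275e+01]), 'contact_force': array([ 0.3662532 , -0.37489245, -0.02311794]), 'moment': array([-0.0384926 , -0.05522193,  0.02671601]), 'gripper_width': 0.08789518434962035}
scene {'vfov': 55.02907724461325, 'cx': 278.34379153978716, 'cy': 204.07528958822044, 'R': array([[ 0.61351564, -0.78966485,  0.00529036],
       [-0.6204795 , -0.48619253, -0.61532269],
       [ 0.48847083,  0.37422754, -0.78825757]]), 't': array([-0.26978302,  0.33257652,  0.8090891 ])}
slotted_plate [([194.5, 153.9], 0.61), ([239.4, 176.3], 0.57)]
drilled_plate [([255.6, 169.2], 0.73)]
shim_tray [([247.4, 183.8], 0.88)]
pa
[... 249 characters left out ...]
8 , -0.10614396],
       [ 0.10630089, -0.00352925, -0.99432775]]), 't': array([0.00464184, 0.47827747, 1.2948167 ])}
slotted_plate [([218.3, 205.7], 0.84), ([154.0, 198.2], 0.8)]
drilled_plate [([230.6, 183.7], 0.78)]
shim_tray [([213.1, 195.1], 0.86)]
packing_stack [([380.2, 246.0], 0.79), ([292.8, 189.3], 0.73), ([334.7, 193.4], 0.56)]
wrist {'vfov': 65.70646984690485, 'cx': 274.7964025321607, 'cy': 205.42290637593595, 'R': array([[-0.22633441, -0.9740481 ,  0.00174288],
       [-0.94113842,  0.21914786,  0.25735712],
       [-0.25106016,  0.05660848, -0.96631479]]), 't': array([ 0.67448901, -0.03287593,  0.3912077 ])}
slotted_plate []
drilled_plate []
shim_tray []
packing_stack []
0.0188
```

```bash
python3 - <<'E'
import cv2
a=cv2.imread('pics/top0.png'); cv2.imwrite('pics/top0c.png',cv2.resize(a[130:290,110:430],None,fx=2.5,fy=2.5,interpolation=cv2.INTER_CUBIC))
a=cv2.imread('pics/scene0.png'); cv2.imwrite('pics/scene0c.png',cv2.resize(a[120:350,150:420],None,fx=2.5,fy=2.5,interpolation=cv2.INTER_CUBIC))
E
```

```text
(no output)
```

View pics/top0.png

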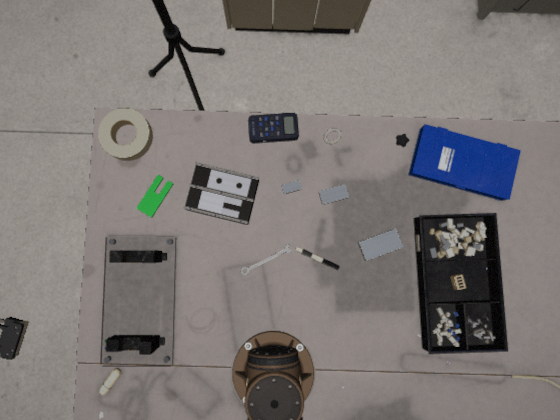

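View pics/top0c.png

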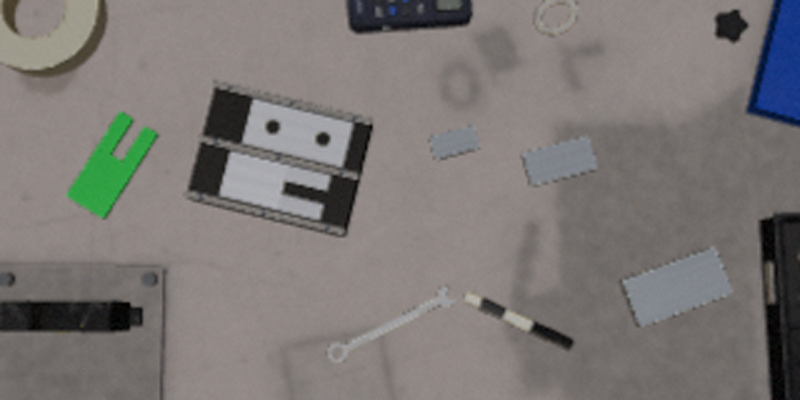

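View pics/scene0c.png

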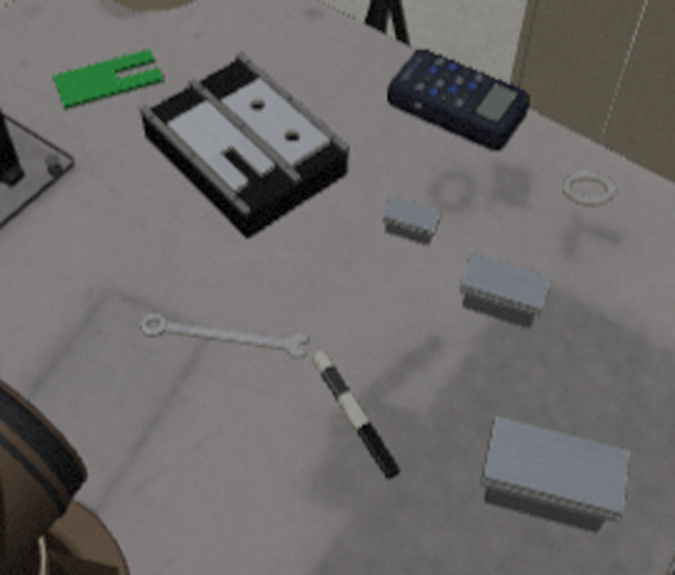

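View pics/wrist0.png

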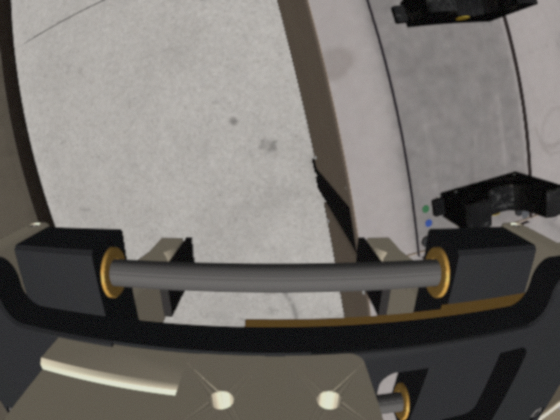

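View pics/scene0.png

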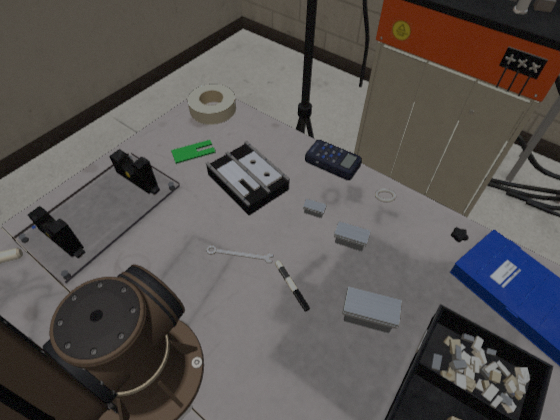

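Candidates in the top picture:
- Slotted plate: silver U at (222,205) in the tray, or the green U at (155,196). I choose the silver one.
- Drilled plate: (223,182). It stays where it is.
- Stack: small (292,187), middle (334,193), large (381,245). I choose the middle one.

```bash
cat > h.py <<'E'
import numpy as np, cv2
from plant import r
def ray(cam,px,p=None):
    p=p or r.camera_params(cam); f=210/np.tan(np.radians(p['vfov']/2))
    d=np.array([(px[0]-p['cx'])/f,(px[1]-p['cy'])/f])
    if cam=='wrist':
        th=np.hypot(*d); v=np.array([*(d/max(th,1e-9)*np.sin(th)),np.cos(th)])
    else: v=np.array([*d,1.])
    R=np.array(p['R']);return -R.T@p['t'],R.T@v
def at(cam,px,z,p=None):
    c,v=ray(cam,px,p); return c+v*(z-c[2])/v[2]
def proj(cam,X,p=None):
    p=p or r.camera_params(cam); f=210/np.tan(np.radians(p['vfov']/2))
    c=np.array(p['R'])@np.array(X)+p['t']
    if cam=='wrist':
        n=np.hypot(c[0],c[1]); th=np.arctan2(n,c[2]); return np.array([p['cx']+f*th*c[0]/n,p['cy']+f*th*c[1]/n])
    return np.array([p['cx']+f*c[0]/c[2],p['cy']+f*c[1]/c[2]])
E
python3 - <<'E'
from h import *
def q(pts,z):
    P=np.array([at('top',(a/2.5+110-.3,b/2.5+130-.3),z)[:2] for a,b in pts]); c=P.mean(0)
    d=P[1]-P[0]+P[2]-P[3]; print(c.round(4),'L',np.linalg.norm(d)/2,'W',np.linalg.norm(P[3]-P[0]+P[2]-P[1])/2,'ang',np.degrees(np.arctan2(d[1],d[0])))
q([(215,82),(372,123),(347,236),(188,197)],.048)
q([(225,150),(331,177),(322,220),(219,193)],.048)
q([(523,152),(588,137),(597,170),(532,186)],.044)
p=r.camera_params('wrist');R=p['R'];print('cam',-R.T@p['t'],'axis',R[2])
print(r.get_state()['tcp_pos'])
E
```

```text
[0.5085 0.162 ] L 0.1893065346275647 W 0.1363049391240286 ang -102.5251583244004
[0.4782 0.168 ] L 0.12506362488297834 W 0.05066415685041094 ang -102.77357825196786
[ 0.5167 -0.1627] L 0.0781742544597863 W 0.04054851583253021 ang -74.76267735237694
cam [0.21993807 0.64204667 0.38534895] axis [-0.25105308  0.05666241 -0.96631347]
[0.15243954 0.65753743 0.22659464]
```

```bash
python3 - <<'E'
import cv2
a=cv2.imread('pics/top0.png'); cv2.imwrite('pics/top0d.png',cv2.resize(a[150:235,175:265],None,fx=7,fy=7,interpolation=cv2.INTER_CUBIC))
E
```

```text
(no output)
```

View pics/top0d.png

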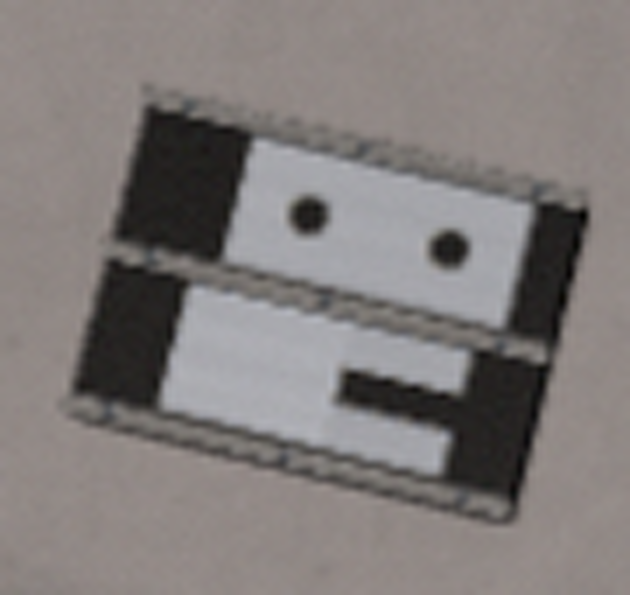

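The crop confirms it: the slotted plate is in the near channel (tray y = -33), slot towards the right-hand front edge, with about 35 mm free behind it. I'll move to a viewing pose above the push point.

```bash
python3 -m inch '.0266 .0203 0 0 0 0 1;.0266 .0203 0 0 0 0 1;.0266 .0203 0 0 0 0 1;.0266 .0203 0 0 0 0 1;.0266 .0203 0 0 0 0 1;.0266 .0203 0 0 0 0 1;.0266 .0203 0 0 0 0 1;.0266 .0203 0 0 0 0 1;.0266 .0203 0 0 0 0 1;.0266 .0203 0 0 0 0 1;.0266 .0203 0 0 0 0 1;.0266 .0203 0 0 0 0 1;.0266 .0203 0 0 0 0 1;.0266 .0203 0 0 0 0 1;.0266 .0203 0 0 0 0 1;.0266 .0203 0 0 0 0 1'
python3 -m inch '0 0 0 0 0 .12 0;0 0 0 0 0 .12 0;0 0 0 0 0 .12 0;0 0 0 0 0 .12 0;0 0 0 0 0 .12 0;0 0 0 0 0 .12 0;0 0 0 0 0 .12 0;0 0 0 0 0 .12 0;0 0 0 0 0 .12 0;0 0 0 0 0 .12 0;0 0 0 0 0 .12 0;0 0 0 0 0 .12 0;0 0 0 0 0 .12 0;0 0 0 0 0 0 0;0 0 0 0 0 0 0'
python3 - <<'E'
from h import *
p=r.camera_params('wrist');im=r.capture('wrist'); cv2.imwrite('pics/w1.png',im[:,:,::-1]); print(r.get_state())
import pickle;pickle.dump(p,open('w1.pkl','wb'))
E
```

```text
time_s: 2.08
tcp_pos: [0.4946, 0.2436, 0.227]
eef_rot: [-180.0, -0.0, -13.0]
contact_force: [-0.2, 1.1, -0.7]
gripper_width: 0.0877
time_s: 3.33
tcp_pos: [0.4937, 0.245, 0.2267]
eef_rot: [-180.0, 0.0, -102.2]
contact_force: [-0.6, 0.5, 0.1]
gripper_width: 0.0008
{'time_s': 3.3833, 'joints': array([ 4.67571408e+01,  8.90062739e+00, -1.50824074e+01,  2.78280131e-03,
       -6.60010134e+01, -5.89456437e+01]), 'qd': array([-0.00135641,  0.08472656, -0.05695156,  0.04387064,  0.07431664,
       -0.21860731]), 'joint_torque': array([-1.96771507e-03, -4.11827338e+01,  2.84210265e+01,  6.78429767e+00,
       -5.15378290e-02, -2.16024639e-01]), 'tcp_pos': array([0.49376169, 0.24502843, 0.22668547]), 'eef_rot': array([-1.79989593e+02,  1.23539684e-02, -1.02187370e+02]), 'contact_force': array([-0.47098102, -0.47698641, -0.0399441 ]), 'moment': array([ 0.1029002 , -0.08230167,  0.0259351 ]), 'gripper_width': 0.00021171703083372112}
```

View pics/w1.png

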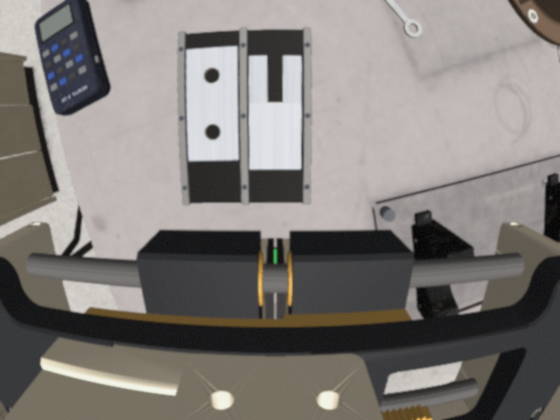

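```bash
python3 - <<'E'
import cv2
a=cv2.imread('pics/w1.png'); cv2.imwrite('pics/w1c.png',cv2.resize(a[15:215,165:325],None,fx=3.6,fy=3,interpolation=cv2.INTER_CUBIC)); cv2.imwrite('pics/w1d.png',cv2.resize(a[15:115,170:320],None,fx=5,fy=5,interpolation=cv2.INTER_CUBIC));cv2.imwrite('pics/w1e.png',cv2.resize(a[115:215,170:320],None,fx=5,fy=5,interpolation=cv2.INTER_CUBIC))
E
```

```text
(no output)
```

View pics/w1d.png

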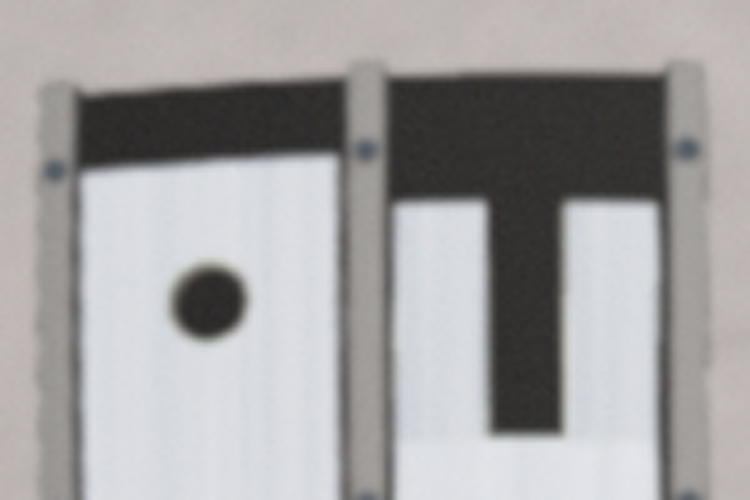

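View pics/w1e.png

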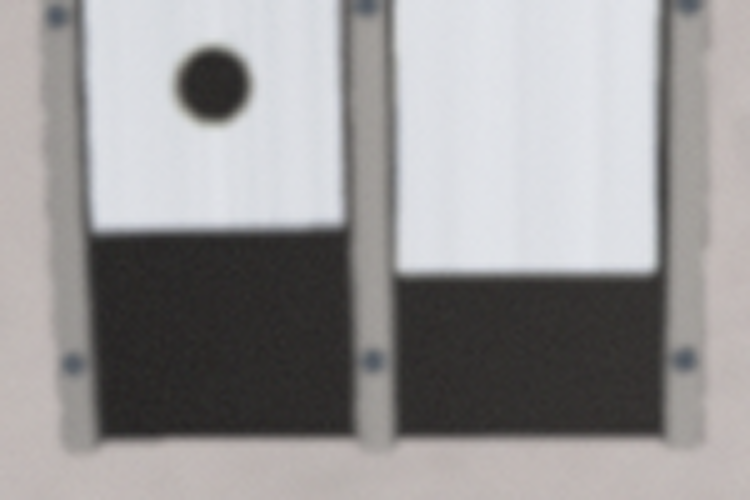

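```bash
cat > m1.py <<'E'
from h import *
import pickle
p=pickle.load(open('w1.pkl','rb'))
D=lambda a,b:at('wrist',(a/5+170-.4,b/5+15-.4),.048,p)[:2]
E=lambda a,b:at('wrist',(a/5+170-.4,b/5+115-.4),.048,p)[:2]
def q(P):
    P=np.array(P);c=P.mean(0);d=P[1]-P[0]+P[2]-P[3];return c,np.linalg.norm(d)/2,np.linalg.norm(P[3]-P[0]+P[2]-P[1])/2,np.degrees(np.arctan2(d[1],d[0]))
T=q([E(62,452),D(38,83),D(706,63),E(703,450)]);print(T)
P=q([E(397,273),D(393,200),D(660,200),E(657,270)]);print(P)
a=np.radians((T[3]+P[3])/2);tx=np.array([np.cos(a),np.sin(a)]);ty=np.array([-tx[1],tx[0]])
print('plate in tray',(P[0]-T[0])@tx,(P[0]-T[0])@ty)
s=r.get_state();print('tcp in tray',(s['tcp_pos'][:2]-T[0])@tx,(s['tcp_pos'][:2]-T[0])@ty)
E
python3 m1.py
```

```text
(array([0.5098804 , 0.16443894]), np.float64(0.1900692864080898), np.float64(0.14057693901320084), np.float64(-101.94858646767533))
(array([0.47699428, 0.16747353]), np.float64(0.12020825407181664), np.float64(0.054623243591096035), np.float64(-102.19589850197819))
plate in tray 0.003910478683571084 -0.032793504395408526
tcp in tray -0.075436081212795 -0.03261712121605266
```

```bash
python3 -m inch '0 0 .028 0 0 0 0;0 0 .028 0 0 0 0;0 0 .028 0 0 0 0;0 0 .028 0 0 0 0;0 0 .028 0 0 0 0;0 0 .02 0 0 0 0;0 0 .01 0 0 0 0;0 0 .005 0 0 0 0;0 0 0 0 0 0 0;0 0 0 0 0 0 0'
python3 - <<'E'
from h import *
p=r.camera_params('wrist');im=r.capture('wrist'); cv2.imwrite('pics/w2.png',im[:,:,::-1]); print(r.get_state()['tcp_pos'],r.get_state()['contact_force'])
E
```

```text
time_s: 4.22
tcp_pos: [0.4943, 0.2455, 0.0525]
eef_rot: [-180.0, 0.1, -102.4]
contact_force: [0.4, 0.1, 0.2]
gripper_width: 0.0004
[0.49450769 0.24570701 0.05285788] [ 1.07527578  0.56513805 -0.31151811]
```

View pics/w2.png

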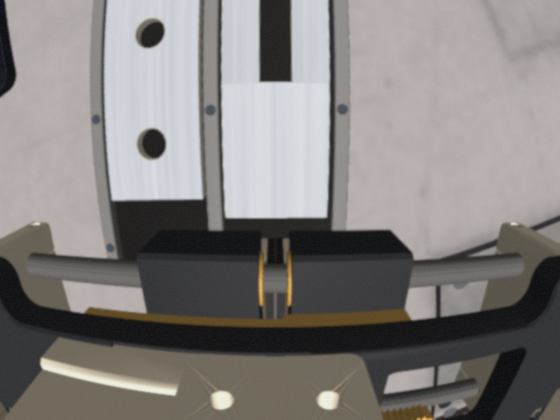

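```bash
python3 -m inch '0 0 .005 0 0 0 0;0 0 .005 0 0 0 0;0 0 0 0 0 0 0;0 0 0 0 0 0 0'; python3 -m inch '.004 0 0 0 0 0 0;.004 0 0 0 0 0 0;.004 0 0 0 0 0 0;.004 0 0 0 0 0 0;.004 0 0 0 0 0 0;0 0 0 0 0 0 0'
```

```text
time_s: 4.6
tcp_pos: [0.4936, 0.2449, 0.0415]
eef_rot: [180.0, -0.0, -102.4]
contact_force: [0.5, 0.4, 0.8]
gripper_width: 0.0003
time_s: 5.1
tcp_pos: [0.4891, 0.2246, 0.0417]
eef_rot: [180.0, -0.0, -102.5]
contact_force: [-0.4, -0.5, 0.5]
gripper_width: 0.0004
```

```bash
python3 -m inch '.005 0 -.001 0 0 0 0;.006 0 0 0 0 0 0;.006 0 0 0 0 0 0;.006 0 0 0 0 0 0;.006 0 0 0 0 0 0;.006 0 0 0 0 0 0;.006 0 0 0 0 0 0;.005 0 0 0 0 0 0;.004 0 0 0 0 0 0;0 0 0 0 0 0 0;0 0 0 0 0 0 0'
python3 - <<'E'
from h import *
import pickle
p=r.camera_params('wrist');im=r.capture('wrist'); cv2.imwrite('pics/w3.png',im[:,:,::-1]); pickle.dump(p,open('w3.pkl','wb'))
im=r.capture('top');cv2.imwrite('pics/t3.png',im[:,:,::-1]);print(r.get_state()['tcp_pos'],r.get_state()['contact_force'])
E
```

```text
time_s: 6.02
tcp_pos: [0.4784, 0.1762, 0.0424]
eef_rot: [180.0, -0.0, -102.5]
contact_force: [-0.4, 0.4, 0.6]
gripper_width: 0.0002
[0.47843574 0.1764512  0.04237163] [ 0.58540607  0.54121415 -0.81731355]
```

View pics/w3.png

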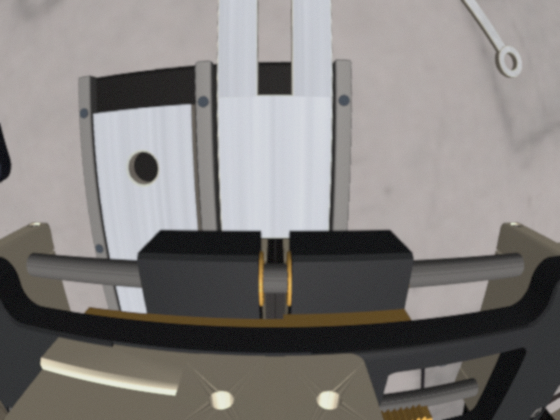

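```bash
python3 m1.py
```

```text
(array([0.5098804 , 0.16443894]), np.float64(0.1900692864080898), np.float64(0.14057693901320084), np.float64(-101.94858646767533))
(array([0.47699428, 0.16747353]), np.float64(0.12020825407181664), np.float64(0.054623243591096035), np.float64(-102.19589850197819))
plate in tray 0.003910478683571084 -0.032793504395408526
tcp in tray -0.005170114650343962 -0.03326156087777799
```

```bash
cat > m3.py <<'E'
from h import *
import pickle,sys
p=pickle.load(open(sys.argv[1],'rb'))
c=np.array([.50988,.16444]);a=np.radians(-102.1);tx=np.array([np.cos(a),np.sin(a)]);ty=np.array([-tx[1],tx[0]])
for i in range(2,len(sys.argv),3):
    x,y,z=map(float,sys.argv[i:i+3]);P=at('wrist',(x,y),z,p)[:2]-c;print((x,y),'tray mm',(1000*P@tx).round(1),(1000*P@ty).round(1))
E
python3 m3.py w3.pkl 275 96 .048 204 61.5 .048 343 61.5 .048 258 96 .048 292 96 .048 219 238 .048; python3 -c "
import cv2
a=cv2.imread('pics/w3.png'); cv2.imwrite('pics/w3c.png',cv2.resize(a[40:120,190:360],None,fx=4.5,fy=4.5,interpolation=cv2.INTER_CUBIC))"
```

```text
(275.0, 96.0) tray mm 76.1 -33.8
(204.0, 61.5) tray mm 94.0 -0.5
(343.0, 61.5) tray mm 93.5 -65.9
(258.0, 96.0) tray mm 76.2 -25.9
(292.0, 96.0) tray mm 76.1 -41.7
(219.0, 238.0) tray mm 6.7 -4.9
```

View pics/w3c.png

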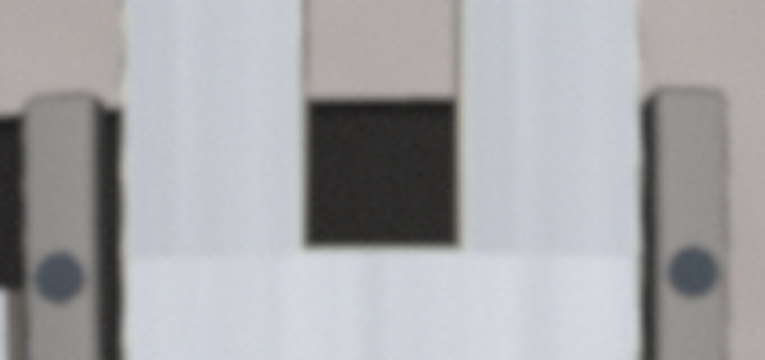

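```bash
python3 -m inch '.003 0 0 0 0 0 0;.003 0 0 0 0 0 0;.003 0 0 0 0 0 0;.003 0 0 0 0 0 0;.0025 0 0 0 0 0 0;0 0 0 0 0 0 0;0 0 0 0 0 0 0'
python3 - <<'E'
from h import *
import pickle
p=r.camera_params('wrist');im=r.capture('wrist'); pickle.dump(p,open('w4.pkl','wb'))
cv2.imwrite('pics/w4c.png',cv2.resize(im[40:150,190:360,::-1],None,fx=4.5,fy=4.5,interpolation=cv2.INTER_CUBIC));print(r.get_state()['tcp_pos'])
E
```

```text
time_s: 6.7
tcp_pos: [0.4755, 0.1622, 0.0426]
eef_rot: [180.0, -0.0, -102.4]
contact_force: [0.8, 0.8, 0.5]
gripper_width: 0.0002
[0.47549064 0.16236399 0.0425909 ]
```

View pics/w4c.png

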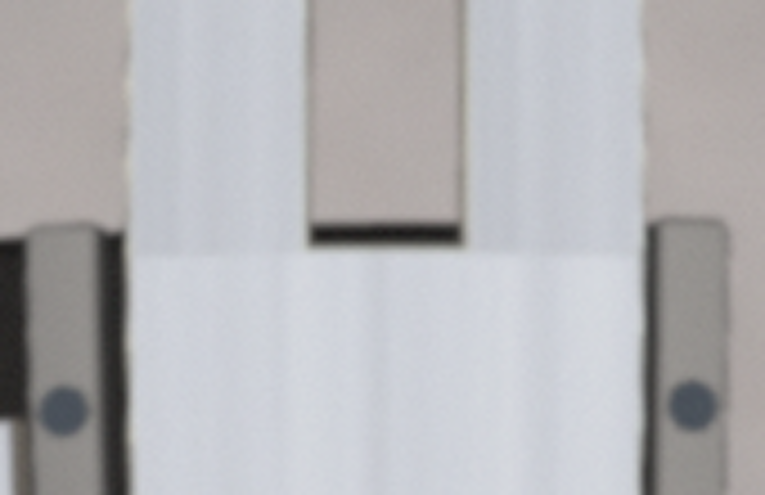

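The plate now protrudes about 46 mm. I'll back off, lift, move ahead of the edge, open and look.

```bash
python3 -m inch '-.003 0 0 0 0 0 0;-.003 0 0 0 0 0 0;0 0 -.02 0 0 0 0;0 0 -.03 0 0 0 0;0 0 -.03 0 0 0 .3;.02 0 0 0 0 0 1;.02 0 0 0 0 0 1;.022 0 0 0 0 0 1;.02 0 0 0 0 0 1;.02 0 0 0 0 0 1;.005 0 0 0 0 0 1;0 0 0 0 0 0 1;0 0 0 0 0 0 1;0 0 0 0 0 0 1'
python3 - <<'E'
from h import *
import pickle
p=r.camera_params('wrist');im=r.capture('wrist'); pickle.dump(p,open('w5.pkl','wb'))
cv2.imwrite('pics/w5.png',im[:,:,::-1])
im=r.capture('top'); cv2.imwrite('pics/t5.png',cv2.resize(im[150:240,170:280,::-1],None,fx=6,fy=6,interpolation=cv2.INTER_CUBIC))
im=r.capture('scene'); cv2.imwrite('pics/s5.png',cv2.resize(im[120:220,170:320,::-1],None,fx=5,fy=5,interpolation=cv2.INTER_CUBIC))
x=r.get_state()['tcp_pos'];print(x)
c=np.array([.50988,.16444]);a=np.radians(-102.1);tx=np.array([np.cos(a),np.sin(a)]);ty=np.array([-tx[1],tx[0]])
print((x[:2]-c)@tx,(x[:2]-c)@ty)
E
```

```text
time_s: 7.92
tcp_pos: [0.4543, 0.0647, 0.1227]
eef_rot: [-180.0, 0.0, -102.4]
contact_force: [0.8, -0.2, -0.5]
gripper_width: 0.0618
[0.45402827 0.06458753 0.12247629]
0.1093416326351494 -0.03367995145994161
```

View pics/w5.png

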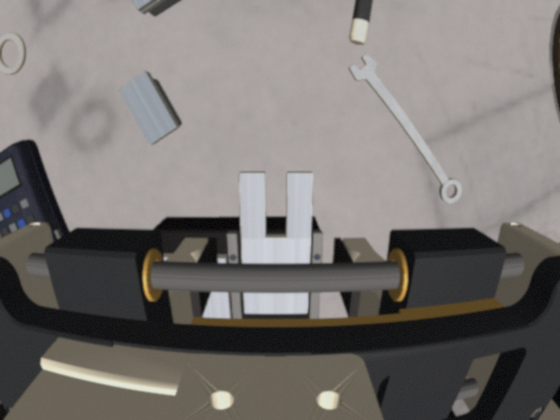

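View pics/s5.png

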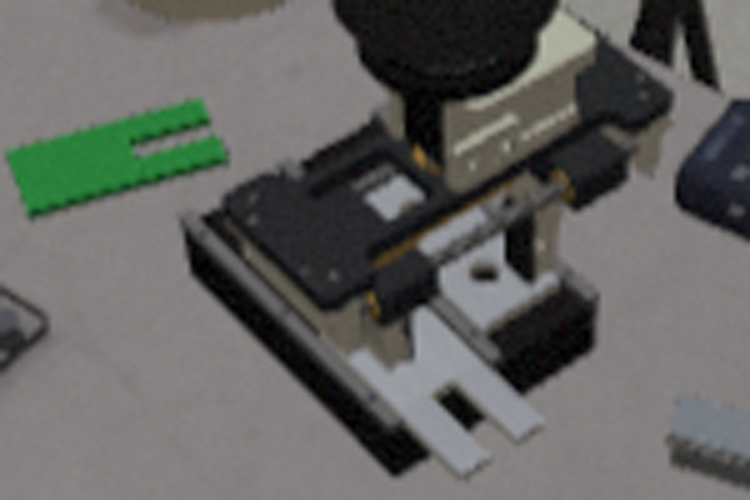

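View pics/t5.png

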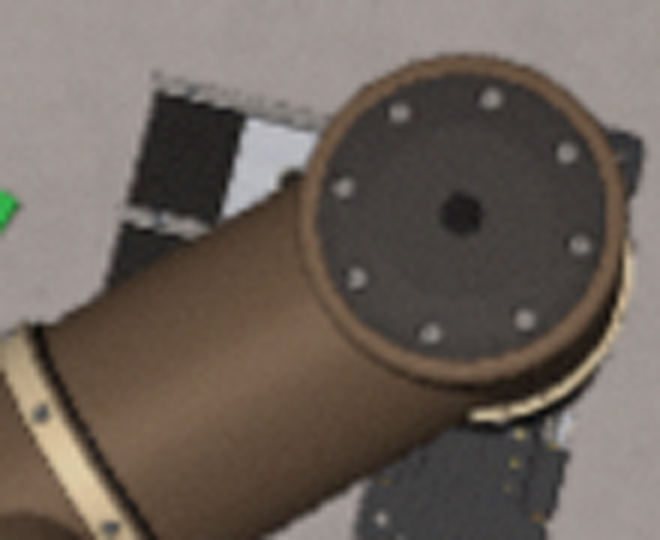

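```bash
python3 m3.py w5.pkl 252 172 .048 300 172 .048 276 237 .048 240 180 .048 313 180 .048; python3 -c "
from h import *
s=r.get_state();x=s['tcp_pos'];print(proj('wrist',x),proj('wrist',x-[0,0,x[2]-.044]),s['gripper_width'])"
```

```text
(252.0, 172.0) tray mm 141.6 -16.8
(300.0, 172.0) tray mm 141.4 -51.7
(276.0, 237.0) tray mm 91.4 -34.0
(240.0, 180.0) tray mm 135.8 -7.9
(313.0, 180.0) tray mm 135.5 -61.3
[275.07602752 254.58807005] [275.03845904 213.29234102] 0.07362364858138325
```

```bash
python3 -m inch '0 0 .008 0 0 0 1;0 0 .012 0 0 0 1;0 0 .016 0 0 0 1;0 0 .016 0 0 0 1;0 0 .016 0 0 0 1;0 0 .016 0 0 0 1;0 0 .009 0 0 0 1;0 0 .004 0 0 0 1;0 0 0 0 0 0 1;0 0 0 0 0 0 1'
python3 - <<'E'
from h import *
print(r.get_state()['tcp_pos'],r.get_state()['contact_force'])
im=r.capture('wrist');cv2.imwrite('pics/w6.png',im[:,:,::-1])
im=r.capture('scene'); cv2.imwrite('pics/s6.png',cv2.resize(im[120:220,170:320,::-1],None,fx=5,fy=5,interpolation=cv2.INTER_CUBIC))
E
```

```text
time_s: 8.9
tcp_pos: [0.454, 0.064, 0.0257]
eef_rot: [-180.0, -0.0, -102.4]
contact_force: [0.5, 0.6, 0.6]
gripper_width: 0.0878
[0.45397507 0.06402712 0.02571076] [0.54506186 0.59383908 0.58522816]
```

View pics/w6.png

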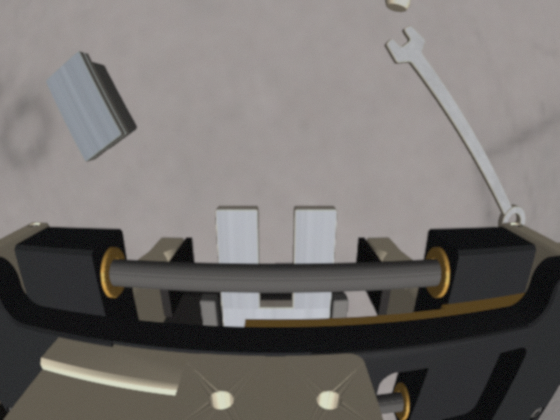

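View pics/s6.png

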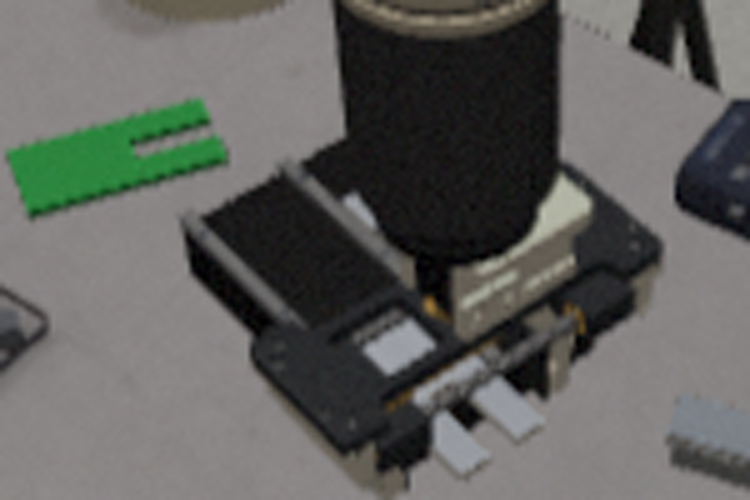

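```bash
python3 -m inch '0 0 0 0 0 0 .55;0 0 0 0 0 0 .55;0 0 0 0 0 0 .55;0 0 0 0 0 0 .55;0 0 0 0 0 0 .55;0 0 0 0 0 0 .3;0 0 0 0 0 0 .3;0 0 0 0 0 0 .3;0 0 0 0 0 0 .3;0 0 0 0 0 0 .3' 35
```

```text
time_s: 9.83
tcp_pos: [0.4538, 0.0638, 0.0256]
eef_rot: [-180.0, -0.0, -102.4]
contact_force: [-0.0, -0.6, 1.4]
gripper_width: 0.0532
```

```bash
python3 -m inch '0 0 -.003 0 0 0 .3;0 0 -.005 0 0 0 .3;0 0 -.008 0 0 0 .3;0 0 -.014 0 0 0 .3;0 0 -.02 0 0 0 .3;0 0 -.02 0 0 0 .3;0 0 -.012 0 0 0 .3;0 0 -.006 0 0 0 .3;0 0 0 0 0 0 .3;0 0 0 0 0 0 .3'
python3 - <<'E'
from h import *
import pickle
print(r.get_state()['tcp_pos'],r.get_state()['contact_force'],r.get_state()['moment'])
p=r.camera_params('wrist');pickle.dump(p,open('w7.pkl','wb'))
im=r.capture('wrist');cv2.imwrite('pics/w7.png',im[:,:,::-1])
im=r.capture('scene'); cv2.imwrite('pics/s7.png',cv2.resize(im[100:260,170:390,::-1],None,fx=3.5,fy=3.5,interpolation=cv2.INTER_CUBIC))
E
```

```text
time_s: 10.67
tcp_pos: [0.4536, 0.0639, 0.1136]
eef_rot: [-180.0, 0.0, -102.4]
contact_force: [0.6, 0.0, -1.4]
gripper_width: 0.0535
[0.45359618 0.0638504  0.11359423] [ 0.56633039  0.03988543 -1.42454493] [ 0.04497179  0.01453166 -0.05090685]
```

View pics/w7.png

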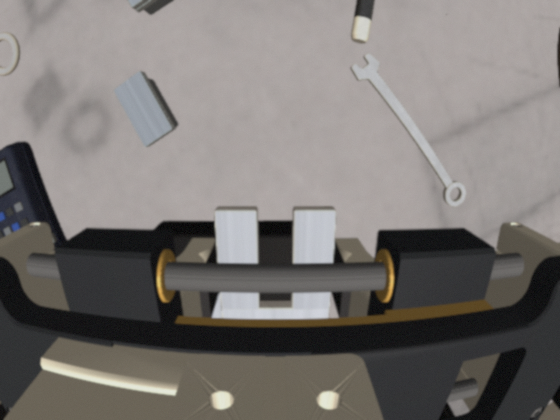

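View pics/s7.png

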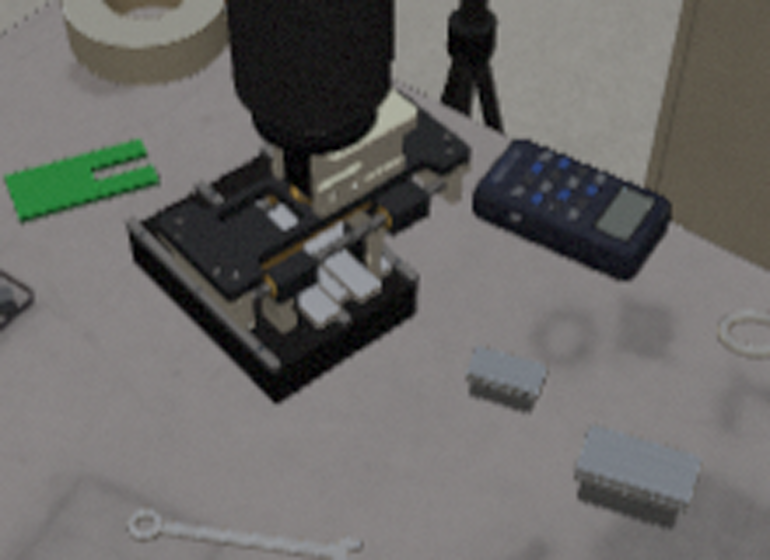

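```bash
python3 -m inch '.01 -.0055 -.004 0 0 0 .3;.02 -.011 -.008 0 0 0 .3;.025 -.013 -.01 0 0 0 .3;.025 -.013 -.008 0 0 0 .3;.02 -.011 -.005 0 0 0 .3;.011 -.0057 0 0 0 0 .3;0 0 0 0 0 -.04 .3;0 0 0 0 0 -.08 .3;0 0 0 0 0 -.1 .3;0 0 0 0 0 -.1 .3;0 0 0 0 0 -.09 .3;0 0 0 0 0 -.072 .3;0 0 0 0 0 0 .3;0 0 0 0 0 0 .3;0 0 0 0 0 0 .3'
python3 - <<'E'
from h import *
import pickle
s=r.get_state();p=r.camera_params('wrist');pickle.dump((p,s),open('w8.pkl','wb'))
im=r.capture('wrist');cv2.imwrite('pics/w8.png',im[:,:,::-1]);cv2.imwrite('pics/w8c.png',cv2.resize(im[0:250,150:400,::-1],None,fx=3,fy=2.4,interpolation=cv2.INTER_CUBIC))
print(s['tcp_pos'],s['eef_rot'],s['gripper_width'])
E
```

```text
time_s: 12.02
tcp_pos: [0.4874, -0.0573, 0.148]
eef_rot: [179.9, 0.0, -75.0]
contact_force: [-0.7, 0.5, -0.6]
gripper_width: 0.0537
[ 0.48738219 -0.05733488  0.14796848] [ 1.79931512e+02  3.20082407e-03 -7.49626947e+01] 0.053685815767910885
```

View pics/w8.png

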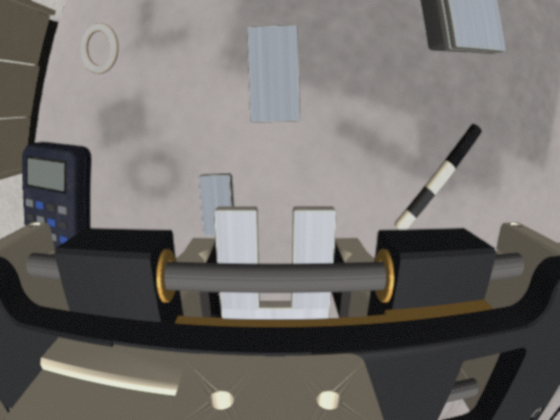

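```bash
python3 -c "
import cv2
a=cv2.imread('pics/w8.png'); cv2.imwrite('pics/w8d.png',cv2.resize(a[15:135,220:330],None,fx=5,fy=5,interpolation=cv2.INTER_CUBIC));cv2.imwrite('pics/w8e.png',cv2.resize(a[195:265,200:350],None,fx=5,fy=5,interpolation=cv2.INTER_CUBIC))"
```

```text
(no output)
```

View pics/w8d.png

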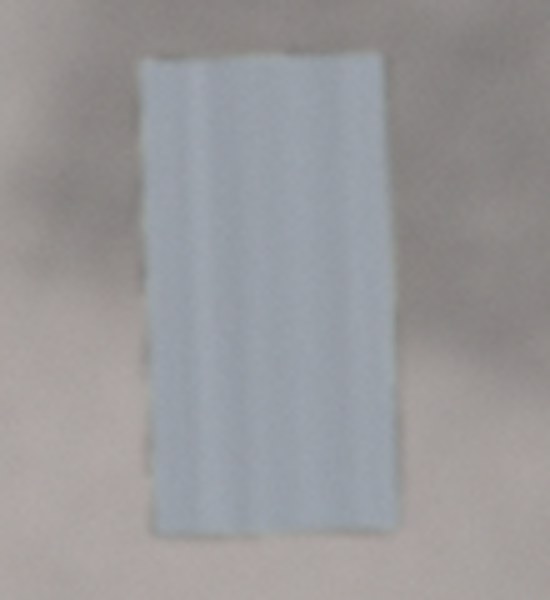

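View pics/w8e.png

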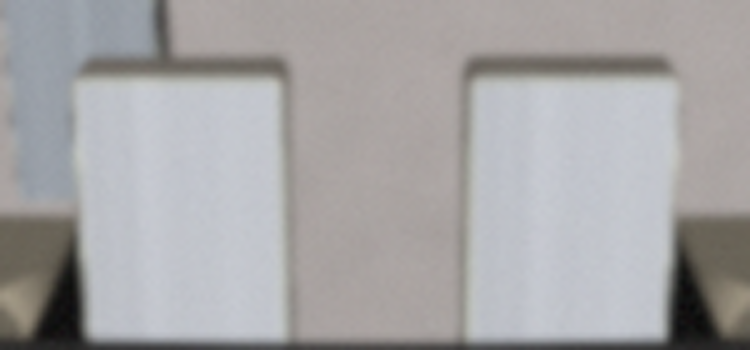

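```bash
python3 - <<'E'
from h import *
import pickle
p,s=pickle.load(open('w8.pkl','rb'))
P=np.array([at('wrist',(a/5+220-.4,b/5+15-.4),.044,p)[:2] for a,b in [(155,531),(143,60),(382,53),(397,528)]])
c=P.mean(0);d=P[1]-P[0]+P[2]-P[3];print(c,np.linalg.norm(d)/2,np.linalg.norm(P[3]-P[0]+P[2]-P[1])/2,np.degrees(np.arctan2(d[1],d[0])))
z=s['tcp_pos'][2]+.0228; y=np.radians(s['eef_rot'][2])
tx=np.array([np.cos(y),np.sin(y)]);ty=np.array([np.sin(y),-np.cos(y)])
for q in [(78,75),(675,75),(287,75),(468,75)]:
    X=at('wrist',(q[0]/5+200-.4,q[1]/5+195-.4),z,p)[:2]-s['tcp_pos'][:2];print('tip rel tcp',X@tx,X@ty)
dd=c-s['tcp_pos'][:2];print('stack in tool',dd@tx,dd@ty)
E
```

```text
[ 0.51664257 -0.16253385] 0.0788846118644459 0.03856730113942181 -73.41242338799867
tip rel tcp 0.031183380518831984 -0.02626806291561558
tip rel tcp 0.031136690517400957 0.02614540345079317
tip rel tcp 0.031186498909870422 -0.007846622900115369
tip rel tcp 0.03117240673398798 0.007881019500018372
stack in tool 0.10918819472691418 -0.0009647681455639554
```

```bash
python3 -m inch '0 0 0 0 0 -.026 .3;.008 0 0 0 0 0 .3;.016 .0009 0 0 0 0 .3;.024 .0009 0 0 0 0 .3;.028 0 0 0 0 0 .3;.025 0 0 0 0 0 .3;.02 0 0 0 0 0 .3;.011 0 0 0 0 0 .3;.0055 0 0 0 0 0 .3;0 0 0 0 0 0 .3;0 0 0 0 0 0 .3;0 0 .01 0 0 0 .3;0 0 .02 0 0 0 .3;0 0 .025 0 0 0 .3;0 0 .02 0 0 0 .3;0 0 .01 0 0 0 .3;0 0 .006 0 0 0 .3;0 0 0 0 0 0 .3;0 0 0 0 0 0 .3;0 0 0 0 0 0 .3'
python3 - <<'E'
from h import *
im=r.capture('scene'); cv2.imwrite('pics/s9.png',cv2.resize(im[150:290,270:450,::-1],None,fx=4.2,fy=4.2,interpolation=cv2.INTER_CUBIC))
im=r.capture('wrist'); cv2.imwrite('pics/w9.png',im[:,:,::-1])
a=[r.get_state()]; print(a[0]['tcp_pos'],a[0]['eef_rot'],a[0]['contact_force'])
E
```

```text
time_s: 13.73
tcp_pos: [0.5263, -0.1894, 0.0587]
eef_rot: [-179.9, -0.0, -73.3]
contact_force: [0.3, -0.5, -1.9]
gripper_width: 0.0536
[ 0.52619997 -0.18951765  0.0586877 ] [-1.79889641e+02 -4.14153089e-02 -7.33149768e+01] [ 0.5098835 -0.1965996 -0.2561159]
```

View pics/s9.png

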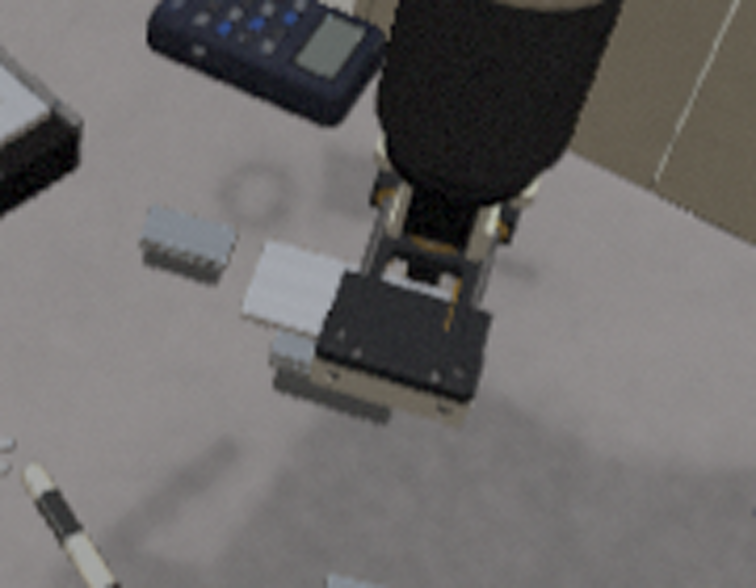

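View pics/w9.png

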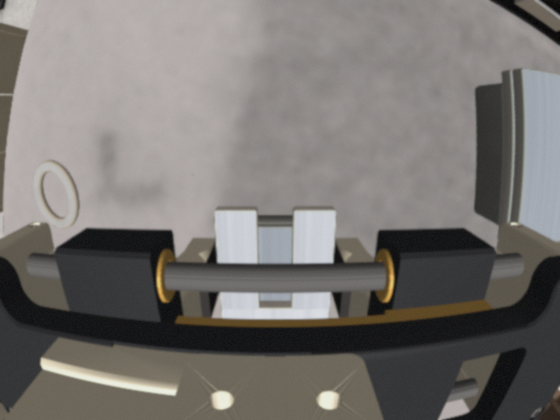

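```bash
python3 - <<'E'
from h import *
import pickle
s=r.get_state();p=r.camera_params('wrist');im=r.capture('wrist')
cv2.imwrite('pics/w9c.png',cv2.resize(im[195:265,200:350,::-1],None,fx=5,fy=5,interpolation=cv2.INTER_CUBIC));pickle.dump((p,s),open('w9.pkl','wb'))
y=np.radians(s['eef_rot'][2]);tx=np.array([np.cos(y),np.sin(y)]);ty=np.array([np.sin(y),-np.cos(y)])
for row in (214,218,222,226): X=at('wrist',(275,row),.044,p)[:2]-s['tcp_pos'][:2];print(row,X@tx)
dd=np.array([.51664,-.16253])-s['tcp_pos'][:2];print(dd@tx,dd@ty,s['eef_rot'])
E
```

```text
214 0.018198178946402688
218 0.01587291827532989
222 0.013530082728962592
226 0.011168755086165128
-0.028596164932045084 0.0014090406581355145 [-1.79889641e+02 -4.14153089e-02 -7.33149768e+01]
```

View pics/w9c.png

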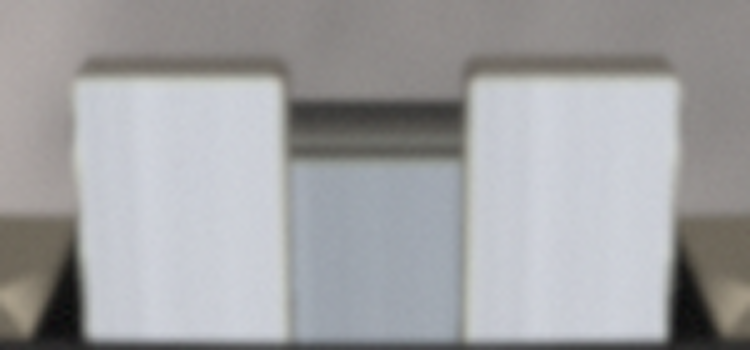

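```bash
python3 -m inch '0 .0014 .006 0 0 0 .3;0 0 .008 0 0 0 .3;0 0 .006 0 0 0 .3;0 0 .004 0 0 0 .3;0 0 .002 0 0 0 .3;0 0 0 0 0 0 .3;0 0 0 0 0 0 .3;0 0 0 0 0 0 .3'; python3 -m inch '0 0 .001 0 0 0 .3;0 0 0 0 0 0 .3;0 0 .001 0 0 0 .3;0 0 0 0 0 0 .3'
```

```text
time_s: 14.55
tcp_pos: [0.5243, -0.1899, 0.0317]
eef_rot: [-180.0, -0.0, -73.3]
contact_force: [-0.3, 0.1, -1.7]
gripper_width: 0.0536
time_s: 14.88
tcp_pos: [0.5243, -0.1899, 0.0297]
eef_rot: [-180.0, -0.0, -73.3]
contact_force: [-0.5, -0.0, -0.3]
gripper_width: 0.0536
```

```bash
python3 -m inch '0 0 .0003 0 0 0 .3;0 0 0 0 0 0 .3;0 0 0 0 0 0 .3'; python3 -c "
from plant import r
import time
import numpy as np
for i in range(3): r.capture('scene'); s=r.get_state(); print(s['tcp_pos'][2],s['contact_force'],s['moment'])"
```

```text
time_s: 15.13
tcp_pos: [0.5243, -0.1899, 0.0297]
eef_rot: [-180.0, -0.0, -73.3]
contact_force: [-0.9, 1.8, 5.6]
gripper_width: 0.0537
0.029659729351201237 [-1.97266377  2.32982242  5.49835757] [ 0.4028413   0.47325733 -0.04943588]
0.029636562783257884 [-2.14050058  1.07653634  5.60002943] [0.47549849 0.49592152 0.0080272 ]
0.029659087508791815 [-1.18893716  1.17926774  6.52068822] [ 0.519374    0.52112439 -0.05006167]
```

Contact is felt at about 6 N. I'll release gently.

```bash
python3 -m inch '0 0 -.0001 0 0 0 .6;0 0 0 0 0 0 .61;0 0 0 0 0 0 .62;0 0 0 0 0 0 .63;0 0 0 0 0 0 .65;0 0 0 0 0 0 .7;0 0 0 0 0 0 .78;0 0 0 0 0 0 .88;0 0 0 0 0 0 1;0 0 0 0 0 0 1;0 0 0 0 0 0 1'
python3 - <<'E'
from h import *
import pickle
s=r.get_state();p=r.camera_params('wrist');im=r.capture('wrist')
cv2.imwrite('pics/w10.png',im[:,:,::-1]);print(s['tcp_pos'],s['contact_force'],s['gripper_width'])
E
```

```text
time_s: 16.2
tcp_pos: [0.524, -0.1899, 0.0293]
eef_rot: [180.0, 0.0, -73.3]
contact_force: [0.2, 0.2, 0.6]
gripper_width: 0.0861
[ 0.52403533 -0.18992396  0.02933736] [0.19565335 0.20316047 0.5511626 ] 0.0860569818535515
```

View pics/w10.png

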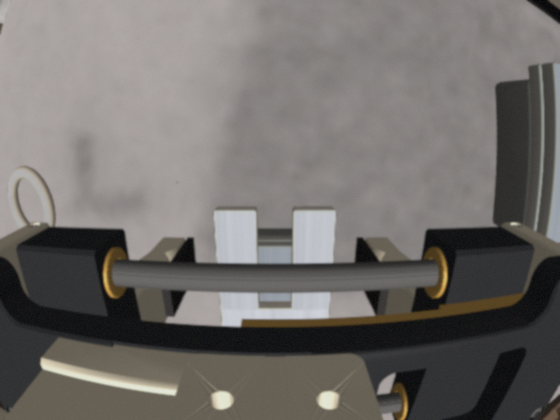

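```bash
python3 -m inch '0 0 -.005 0 0 0 1;0 0 -.01 0 0 0 1;0 0 -.015 0 0 0 1;0 0 -.025 0 0 0 1;0 0 -.03 0 0 0 1;0 0 -.03 0 0 0 1;0 0 -.025 0 0 0 1;-.02 0 -.02 0 0 0 1;-.03 0 -.01 0 0 0 1;-.035 0 0 0 0 0 1;-.03 0 0 0 0 0 1;-.02 0 0 0 0 0 1;-.01 0 0 0 0 0 1;0 0 0 0 0 0 1;0 0 0 0 0 0 1'
python3 - <<'E'
from h import *
import pickle
s=r.get_state();p=r.camera_params('wrist');im=r.capture('wrist')
cv2.imwrite('pics/w11.png',im[:,:,::-1]);pickle.dump((p,s),open('w11.pkl','wb'))
im=r.capture('scene'); cv2.imwrite('pics/s11.png',cv2.resize(im[120:290,170:450,::-1],None,fx=2.8,fy=2.8,interpolation=cv2.INTER_CUBIC));print(s['tcp_pos'])
im=r.capture('top'); cv2.imwrite('pics/t11.png',cv2.resize(im[140:270,160:420,::-1],None,fx=3,fy=3,interpolation=cv2.INTER_CUBIC))
E
```

```text
time_s: 17.5
tcp_pos: [0.4827, -0.0508, 0.2002]
eef_rot: [-179.9, -0.0, -73.2]
contact_force: [0.3, -0.8, -0.1]
gripper_width: 0.0882
[ 0.48270134 -0.05082801  0.20018821]
```

View pics/w11.png

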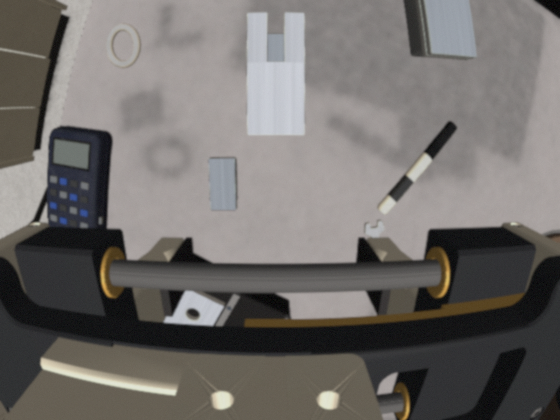

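View pics/s11.png

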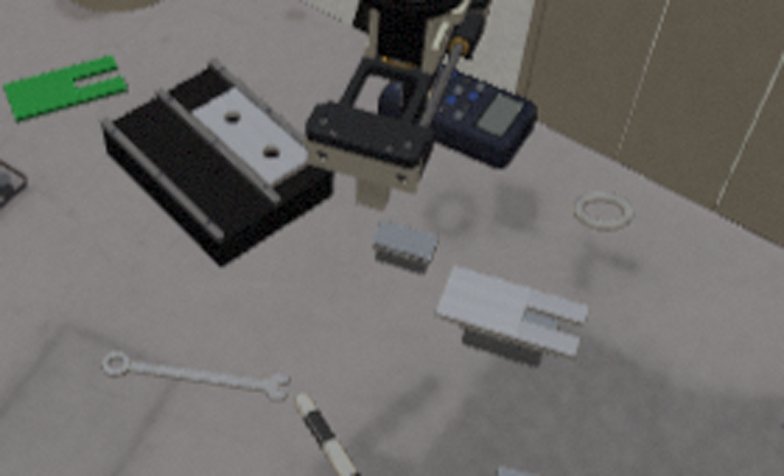

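View pics/t11.png

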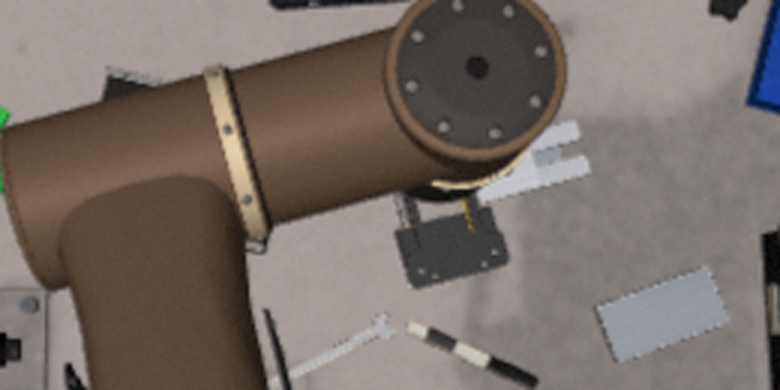

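```bash
python3 -c "
import cv2
a=cv2.imread('pics/w11.png'); cv2.imwrite('pics/w11c.png',cv2.resize(a[5:145,230:320],None,fx=4.2,fy=4.2,interpolation=cv2.INTER_CUBIC))"
```

```text
(no output)
```

View pics/w11c.png

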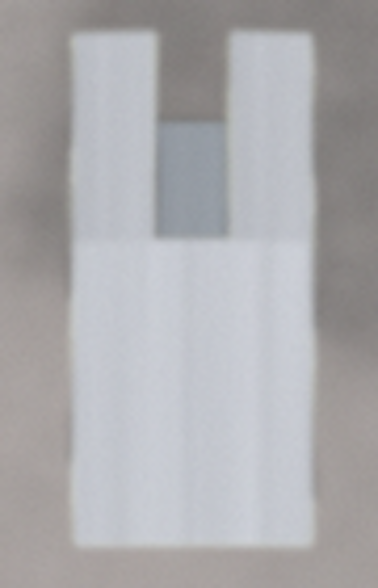

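```bash
python3 - <<'E'
from h import *
import pickle
p,s=pickle.load(open('w11.pkl','rb'))
W=lambda a,b,z:at('wrist',(a/4.2+230-.4,b/4.2+5-.4),z,p)[:2]
P=np.array([W(74,547,.052),W(72,31,.052),W(313,31,.052),W(314,546,.052)])
c=P.mean(0);d=P[1]-P[0]+P[2]-P[3];print(c,np.linalg.norm(d)/2,np.linalg.norm(P[3]-P[0]+P[2]-P[1])/2,np.degrees(np.arctan2(d[1],d[0])))
a=np.radians(-73.4);tx=np.array([np.cos(a),np.sin(a)]);ty=np.array([-tx[1],tx[0]])
e=c-[.51664,-.16253];print('offset vs stack',e@tx,e@ty)
tip=(P[1]+P[2])/2;f=W(192,122,.044);print('tip - stack front edge (want .020)',(tip-f)@tx)
E
```

```text
[ 0.51570455 -0.16269368] 0.12025373761167096 0.053941867625458204 -73.11113775466258
offset vs stack -0.00011038807796857122 -0.0009432204580788354
tip - stack front edge (want .020) 0.02074515660758444
```

The plate sits within about 1 mm and 0.3° of centred, and flat. I'm handing in the job.

```bash
python3 -c "
from plant import r
print(r.close_job()); s=r.get_state(); print(s['time_s'],s['contact_force'])"
```

```text
the job is handed in; nothing more can be done
None
the job is handed in; nothing more can be done
```

The slotted plate is lying flat on the middle-sized packing stack, and the job was handed in at about 17.7 s. I pushed it with shut fingers until about 46 mm stuck out past the front edge. I then gripped it there by its sides at 35 N, lifted it level, set it down at about 6 N contact force and opened the jaws.

**Last checks, from the wrist camera after release:**
- **Position:** the plate is about 0.1 mm off centre lengthwise and 0.9 mm sideways.
- **Angle:** it is about 0.3° off the stack's axis.
- **Overhang:** it sticks out 20.7 mm at the slotted end, where 20 mm was wanted.
- **Everything else:** the drilled plate is still in its channel and the green plate is where it was. The arm ended clear of everything.

**Disagreements:** the first rough top-camera reading of the stack's angle was 1.4° off the wrist reading (-74.8° against -73.4°), and I used the wrist one. While the plate was held, the wrist camera read it about 3% too narrow. After release its size read correctly (120.3 x 53.9 mm).

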